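Take down the preserve pots and set each on its saucer

TASK

Lay the table for breakfast: take the stack of four lidded pots apart from the top down and stand each pot upright and flat in the well of the saucer of its own size, the smallest pot on the smallest saucer and so on up to the largest. Set them down gently and never tip a pot over, and leave the soup cup, the mug and the pepper mill where they are.

Things in the scene. Friction and masses are not known exactly. Their poses are not given: they have to be found in the camera images.
- pot_tiny: Smallest preserve pot: white fluted ceramic, upright round drum 36 mm in diameter and 40 mm tall, closed by a pale wooden lid that stands 4 mm above the white edge (included in the 40 mm). About 70 g, all one rigid piece. At the start it is on top of the single stack of four (flat on flat, centres up to 4 mm out of line). Origin: centre of the underside; z up. Its yaw does not matter.
- pot_small: Second smallest preserve pot: white fluted ceramic, upright round drum 46 mm in diameter and 40 mm tall, closed by a pale wooden lid that stands 4 mm above the white edge (included in the 40 mm). About 100 g, all one rigid piece. At the start it is second from the top of the single stack of four (flat on flat, centres up to 4 mm out of line). Origin: centre of the underside; z up. Its yaw does not matter.
- pot_medium: Second largest preserve pot: white fluted ceramic, upright round drum 57 mm in diameter and 40 mm tall, closed by a pale wooden lid that stands 4 mm above the white edge (included in the 40 mm). About 150 g, all one rigid piece. At the start it is third from the top of the single stack of four (flat on flat, centres up to 4 mm out of line). Origin: centre of the underside; z up. Its yaw does not matter.
- pot_large: Largest preserve pot: white fluted ceramic, upright round drum 68 mm in diameter and 40 mm tall, closed by a pale wooden lid that stands 4 mm above the white edge (included in the 40 mm). About 210 g, all one rigid piece. At the start it is at the bottom (on the table) of the single stack of four (flat on flat, centres up to 4 mm out of line). Origin: centre of the underside; z up. Its yaw does not matter.
- saucer_tiny: Smallest saucer, the place of pot_tiny: loose plain white round saucer 76 mm across and 11 mm high, with a flat well 54 mm in diameter whose floor is 5 mm above the table; from the well the flange slopes up to the outer edge. Origin: centre of the underside, on the table; z up.
- saucer_small: Second smallest saucer, the place of pot_small: loose plain white round saucer 96 mm across and 11 mm high, with a flat well 64 mm in diameter whose floor is 5 mm above the table; from the well the flange slopes up to the outer edge. Origin: centre of the underside, on the table; z up.
- saucer_medium: Second largest saucer, the place of pot_medium: loose plain white round saucer 116 mm across and 11 mm high, with a flat well 75 mm in diameter whose floor is 5 mm above the table; from the well the flange slopes up to the outer edge. Origin: centre of the underside, on the table; z up.
- saucer_large: Largest saucer, the place of pot_large: loose plain white round saucer 136 mm across and 11 mm high, with a flat well 86 mm in diameter whose floor is 5 mm above the table; from the well the flange slopes up to the outer edge. Origin: centre of the underside, on the table; z up.
- soup_cup: Bystander, loose: white two-handled soup cup with a blue band, 104 mm across the rim, 52 mm high, 144 mm over the two handles, which lie along its y axis. It stands among the saucers. Origin: centre of the underside; z up.
- mug: Bystander, loose: red mug 80 mm across, 92 mm high, with one handle, to the left of the work. Origin: centre of the underside; z up.
- mill: Bystander, loose: turned wooden pepper mill 54 mm across, 132 mm high, to the right of the work. Origin: centre of the underside; z up.
Not all that is in view belongs to the job. What is shaped like the saucer_tiny but green or red is not meant.

How it is judged:
On the way, in this order (a step that is already met when the one before it is completed fails the run):
1. pot_tiny stands flat in the well of saucer_tiny and is released (horizontal distance between pot_tiny and saucer_tiny below 0.012 m and angle between pot_tiny's own z axis and vertical below 0.06 rad and z of pot_tiny in the frame of saucer_tiny between 0.002 and 0.008 m and contact force between pot_tiny and the fingers below 0.05 N and linear speed of pot_tiny below 0.02 m/s), for 0.2 s.
2. pot_small stands flat in the well of saucer_small and is released (horizontal distance between pot_small and saucer_small below 0.012 m and angle between pot_small's own z axis and vertical below 0.06 rad and z of pot_small in the frame of saucer_small between 0.002 and 0.008 m and contact force between pot_small and the fingers below 0.05 N and linear speed of pot_small below 0.02 m/s), for 0.2 s.
3. pot_medium stands flat in the well of saucer_medium and is released (horizontal distance between pot_medium and saucer_medium below 0.012 m and angle between pot_medium's own z axis and vertical below 0.06 rad and z of pot_medium in the frame of saucer_medium between 0.002 and 0.008 m and contact force between pot_medium and the fingers below 0.05 N and linear speed of pot_medium below 0.02 m/s), for 0.2 s.
4. pot_large stands flat in the well of saucer_large and is released (horizontal distance between pot_large and saucer_large below 0.012 m and angle between pot_large's own z axis and vertical below 0.06 rad and z of pot_large in the frame of saucer_large between 0.002 and 0.008 m and contact force between pot_large and the fingers below 0.05 N and linear speed of pot_large below 0.02 m/s), for 0.2 s.
At the end, for the whole second after the job is handed in: Each of the four pots stands released and at rest on the saucer of its own size: centre within 12 mm of the saucer's centre, tilted less than 0.06 rad, its underside on the well's floor (2 to 8 mm above the saucer's underside) (all of step 1 and all of step 2 and all of step 3 and all of step 4 and linear speed of each of saucer_tiny, saucer_small, saucer_medium, saucer_large below 0.02 m/s); the robot touches nothing.
It fails at once if a pot is tipped over (tilted more than 0.6 rad) (angle between any of pot_tiny, pot_small, pot_medium, pot_large's own z axis and vertical above 0.6 rad).
It fails at once if a pot is dropped or slammed onto its saucer (still faster than 0.6 m/s when within 25 mm of it) ((linear speed of pot_tiny above 0.6 m/s and horizontal distance between pot_tiny and saucer_tiny below 0.04 m and z of pot_tiny in the frame of saucer_tiny below 0.025 m) or (linear speed of pot_small above 0.6 m/s and horizontal distance between pot_small and saucer_small below 0.04 m and z of pot_small in the frame of saucer_small below 0.025 m) or (linear speed of pot_medium above 0.6 m/s and horizontal distance between pot_medium and saucer_medium below 0.04 m and z of pot_medium in the frame of saucer_medium below 0.025 m) or (linear speed of pot_large above 0.6 m/s and horizontal distance between pot_large and saucer_large below 0.04 m and z of pot_large in the frame of saucer_large below 0.025 m)).
It fails at once if the soup cup, mug or pepper mill is moved by more than 25 mm or tipped (distance of any of soup_cup, mug, mill from where it was at the start of the episode above 0.025 m or angle between any of soup_cup, mug, mill's own z axis and vertical above 0.4 rad).
It also fails if it takes over 115 s, if anything falls off the work surface, if the arm or the gripper's body presses on something with over 40 N, if the wrist force passes 120 N, or if a joint passes its speed limit or range.

ROBOT

A 7-joint arm with a two-finger parallel gripper is mounted at the origin on the work surface. World frame = base frame: x ahead of the robot, y to its left, z up, the work surface at z = 0. Lengths are in m, angles in rad, forces in N, time in s.
With the tool pointing down it reaches from about 0.4 to 0.85 m from the base axis. Payload 10.4 kg.
Tool frame: the origin (TCP) lies on the centre line of the jaws, within the pads' length; the fingertips stand 11 mm ahead of it and the grasp point (between the pads) lies 8 mm behind it; z points along the fingers, y is the line along which they close (so a half turn about z gives the same grasp; the last joint's range is limited). The gripper opens to 87 mm and grips with 3 to 60 N. Pads are 19 mm wide; open, the fingers measure 117 mm over their backs; the gripper's body (75 mm by 190 mm) begins 51 mm behind the grasp point.
Start: joints at [-1.343, 0.332, -0.065, 1.46, 0.022, 1.35, -0.088], TCP at [0.155, 0.605, 0.234] pointing down, gripper open.
Joint ranges: [-2.6, 2.6], [-0.5, 2.12], [-1.47, 1.34], [0.16, 2.42], [-1.27, 4.41], [0.06, 2.06], [-2.6, 2.6]. Speed limits (rad/s): [2.22, 2.22, 2.79, 2.79, 3.14, 3.14, 3.14].

INTERFACE

Orientations are given as a unit quaternion [x, y, z, w].
In Python, from bench import r gives the robot as it stands.
- The arm moves only by the shell command python3 -m pendant 'ROWS' [OPENING] [FORCE]. ROWS is JSON, a list of rows, each a list of 4 numbers: the shift along the tool's x, y, z in m, then the turn about the tool's z in rad. A call has 1 to 8 rows; each row shifts and turns the commanded pose from where the row before left it, along the tool's axes as they then stand; what a row does not reach is not made up. A row lasts 1/12 s, in which the tool goes at most 41.7 mm and 7.16 degrees, less where a joint would pass 70% of its speed; a pose out of reach is approached as far as the arm can. A call with a gripper value outside its range is refused whole. OPENING is the opening, from 0 (shut) to 1 (fully open), set as the call begins (- or left out, the last holds). The fingers move at their own pace and stop on an object; FORCE is the grip in N (left out, the last holds). Time passes only in rows, so rows that do not move let the fingers close. It gives the time, the measured TCP pose, the force, the opening and the grip force at its end, in the units of the state.
- r.read_state(): the state, without advancing time (a new reading comes with each control period).
- r.camera(name): name is "scene" or "top" or "wrist"; returns a dict with "img" (480x640x3 uint8, red, green, blue), "camera_matrix" (3x3 intrinsics, pixels), "xyz" and "attitude" of the camera in the world. Camera axes: x right, y down, z forward; pixel columns grow to the right and rows downward; lengths in m; the calibration is good to about 2 mm. The wrist camera is an equidistant fisheye: a pixel r from the principal point sees the ray r / f radians off the axis. A picture is of the moment at which its call begins. There is no depth.
- r.close_job(): hands the job in; it is judged then, once.
Trained networks look in the newest picture that a camera, given by its name, has taken for a name from the list of things; names that differ only in an ending like _2 or _b are one class to them, and where a whole thing is asked for, a point or a joint stands for the part that bears it (a point fixed in the world has none). Each returns a list of dicts, best first, with "score" (0 to 1); they miss things now and then, are a little off and sometimes report something else, mostly with a low value. They report only what shows in the picture. A call takes as long as a camera call. They do not tell look-alikes from the thing itself.
- r.outline_of(thing, camera): "mask" (480x640 bool, what is visible of it) and "bbox" ([centre column, centre row, width, height] in pixels, round what is visible of it).
The state is a dict: "time": time; "joint_positions": joint angles; "joint_vel": joint speeds; "joint_torque": joint torques, N m; "ee_pos": TCP position; "eef_rot": TCP orientation; "ft_force": force on the tool from outside, world axes, zero at the start; "torque": the same for the moment, N m; "width": finger opening in m; "grip_force": force on a finger pad.
Only numpy, scipy, OpenCV 4.12 (cv2) and the standard library are available. Lean on these libraries where they do the work, as an engineer would, in place of code of your own. Each camera call takes 0.05 s, during which the arm holds its last target. There are 200 camera calls.

## Working session

There is one attempt and no reset: what is moved stays moved. The work goes in short steps, Python scripts to look and compute and a shell command to move; the robot and the scene stay as the last step left them, time stands still between calls to the robot, and variables do not carry over. Pictures are saved under pics/ and viewed, at most 14 in all, crops included, and the job is handed in when it is done.

```bash
mkdir -p pics; ls; python3 - <<'E'
from bench import r
import cv2
s=r.read_state();print(s['time'],s['ee_pos'],s['eef_rot'],s['width'])
for n in('scene','top'):
    c=r.camera(n);cv2.imwrite(f'pics/{n}0.png',c['img'][:,:,::-1]);print(n,c['camera_matrix'],c['xyz'],c['attitude'])
    for t in('pot_tiny','pot_large','saucer_tiny','saucer_small','saucer_medium','saucer_large','soup_cup','mug','mill'):
        print(t,[(round(d['score'],2),[round(float(x)) for x in d['bbox']]) for d in r.outline_of(t,n)][:5])
E
```

```text
pics
0.0 [0.15498419 0.60508868 0.23276094] [ 1.25015811e-01  9.92154498e-01 -7.03885715e-04 -5.91515762e-05] 0.08697378424496989
scene [[441.70704671   0.         319.49214425]
 [  0.         441.70704671 238.13338728]
 [  0.           0.           1.        ]] [1.21440534 0.55810804 0.71002798] [ 0.37986091  0.79937078 -0.41711963 -0.20669603]
pot_tiny [(0.92, [363, 299, 21, 27])]
pot_large [(0.74, [411, 290, 43, 25]), (0.59, [363, 347, 34, 24])]
saucer_tiny [(0.91, [325, 258, 31, 13]), (0.77, [382, 246, 27, 20]), (0.66, [339, 232, 20, 13])]
saucer_small [(0.93, [271, 225, 36, 20])]
saucer_medium [(0.9, [412, 291, 43, 30])]
saucer_large [(0.98, [273, 306, 61, 43])]
soup_cup [(0.57, [215, 243, 43, 30])]
mug [(0.95, [497, 321, 60, 59]), (0.52, [272, 223, 34, 14])]
mill [(0.63, [361, 332, 29, 21]), (0.6, [164, 208, 24, 46]), (0.51, [363, 346, 29, 33])]
top [[467.63287753   0.         322.58172803]
 [  0.         467.63287753 236.04371536]
 [  0.           0.           1.        ]] [ 0.33922631 -0.00458877  1.14392031] [ 0.70724794 -0.70300491  0.04792014 -0.05734207]
pot_tiny [(0.8, [223, 160, 22, 19])]
pot_large [(0.81, [233, 180, 28, 27])]
saucer_tiny [(0.95, [347, 305, 36, 31]), (0.86, [295, 313, 28, 30]), (0.58, [331, 255, 26, 36])]
saucer_small [(0.73, [426, 268, 42, 42])]
saucer_medium [(0.7, [140, 257, 51, 41]), (0.68, [234, 264, 43, 48])]
saucer_large [(0.88, [323, 170, 56, 51]), (0.2, [224, 162, 21, 24])]
soup_cup [(0.6, [430, 184, 51, 42]), (0.27, [322, 170, 53, 48])]
mug [(0.96, [143, 258, 50, 46])]
mill [(0.56, [521, 182, 35, 29]), (0.19, [141, 257, 47, 45])]
```

View pics/top0.png

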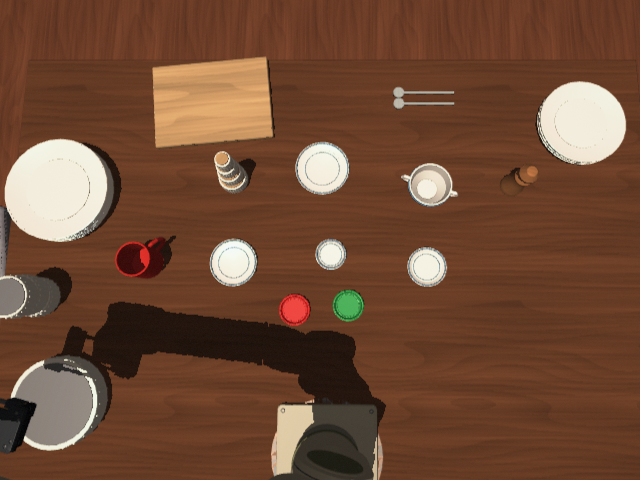

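View pics/scene0.png

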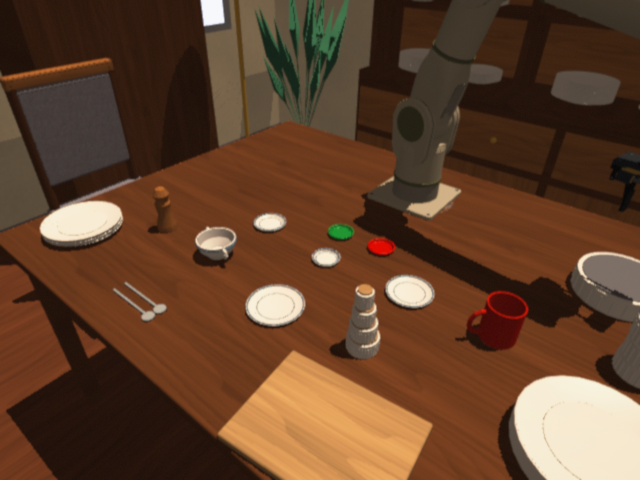

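The top view shows the stack at about (231,172). The saucers are large (322,168), medium (234,262), small (427,267) and tiny-size candidates white (331,255), red (295,310) and green (348,305). The white one fits saucer_tiny, since red and green are excluded. I'll confirm that in a crop and measure.

```bash
cat >h.py <<'E'
from bench import r
import cv2,numpy as np
from scipy.spatial.transform import Rotation as R
def ray(c,uv,z):
    p=cv2.undistortPoints(np.array([[uv]],float),c['camera_matrix'],None)[0,0]
    d=R.from_quat(c['attitude']).apply([*p,1]);o=np.array(c['xyz']);return o+d*(z-o[2])/d[2]
def proj(c,X):
    v=R.from_quat(c['attitude']).inv().apply(np.array(X)-c['xyz']);q=c['camera_matrix']@v;return q[:2]/q[2]
def blob(c,u,v,w,z,cond):
    """centre and size (world) of the blob nearest a pixel, back-projected at height z"""
    m=cond(c['img'].astype(int)).astype(np.uint8);x0,y0=u-w,v-w;sub=m[y0:v+w,x0:u+w]
    cs,_=cv2.findContours(sub,cv2.RETR_EXTERNAL,cv2.CHAIN_APPROX_NONE);k=max(cs,key=cv2.contourArea)
    h=cv2.convexHull(k)[:,0]+[x0,y0];P=np.array([ray(c,p,z)[:2] for p in h])
    ce,rad=cv2.minEnclosingCircle(P.astype(np.float32));lo,hi=P.min(0),P.max(0)
    return (lo+hi)/2,hi-lo
white=lambda i:i.min(2)>110
def go(x,y,z):
    s=r.read_state();d=R.from_quat(s['eef_rot']).inv().apply(np.array([x,y,z])-s['ee_pos']);return np.round(d,4)
E
python3 - <<'E'
from h import *
for n,L in(('top',dict(tiny=(331,255,24),small=(427,267,28),medium=(234,262,32),large=(322,168,34))),('scene',dict(tiny=(326,258,22),small=(270,223,24),medium=(410,292,32),large=(275,305,40)))):
    c=r.camera(n)
    for k,(u,v,w) in L.items():
        a,b=blob(c,u,v,w,.010,white);print(n,k,a.round(4),b.round(4))
    wood=lambda i:(i[:,:,0]>150)&(i[:,:,0]-i[:,:,2]>50)
    u,v,w=(222,158,14) if n=='top' else (364,289,13)
    a,b=blob(c,u,v,w,.160,wood);print('lid',a.round(4),b.round(4))
    if n=='top':
        A=cv2.resize(c['img'][230:340,270:380],(440,440),interpolation=cv2.INTER_CUBIC);B=cv2.resize(c['img'][140:205,200:265],(440,440),interpolation=cv2.INTER_CUBIC)
        cv2.imwrite('pics/crop.png',np.hstack([A[:, :],B])[:,:800,::-1])
E
```

```text
top tiny [ 0.4654 -0.0072] [0.0736 0.0731]
top small [ 0.4364 -0.241 ] [0.0947 0.0944]
top medium [0.4436 0.2294] [0.1149 0.113 ]
top large [0.6825 0.0152] [0.1348 0.133 ]
lid [0.6585 0.2326] [0.0273 0.0266]
scene tiny [ 0.4704 -0.0068] [0.0735 0.0738]
scene small [ 0.4406 -0.2401] [0.0914 0.0942]
scene medium [0.4485 0.2309] [0.1123 0.1141]
scene large [0.6869 0.0154] [0.1351 0.135 ]
lid [0.6657 0.2372] [0.0346 0.0374]
```

View pics/crop.png

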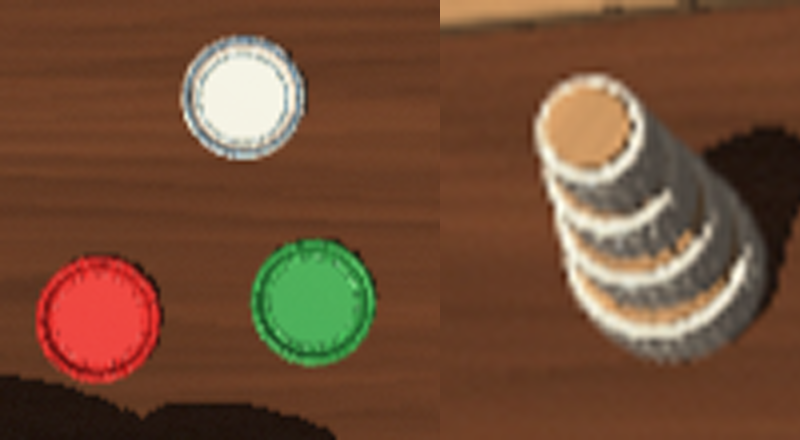

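The crop shows the white saucer at top pixel (331,254), plain and with the same shape as the red and green look-alikes, so it is saucer_tiny. The stack is aligned, with its lid at (222,158). Next I move above the stack.

```bash
python3 -c "
from h import *
print(go(.661,.234,.233))"
```

```text
[-5.822e-01 -2.343e-01  5.000e-04]
```

```bash
python3 -m pendant '[[-0.03,-0.012,0,0],[-0.036,-0.0145,0,0],[-0.036,-0.0145,0,0],[-0.036,-0.0145,0,0],[-0.036,-0.0145,0,0],[-0.036,-0.0145,0,0],[-0.036,-0.0145,0,0],[-0.036,-0.0145,0,0]]' 1 10; python3 -m pendant '[[-0.036,-0.0145,0,0],[-0.036,-0.0145,0,0],[-0.036,-0.0145,0,0],[-0.036,-0.0145,0,0],[-0.036,-0.0145,0,0],[-0.036,-0.0145,0,0],[-0.036,-0.0145,0,0],[-0.03,-0.012,0,0]]'; python3 -m pendant '[[0,0,0,0],[0,0,0,0],[0,0,0,0]]'
python3 - <<'E'
from h import *
print(go(.661,.234,.233))
c=r.camera('wrist');cv2.imwrite('pics/w1.png',c['img'][:,:,::-1]);print(c['camera_matrix'],c['xyz'],R.from_quat(c['attitude']).as_matrix())
E
```

```text
time: 1.77
ee_pos: [0.4015, 0.4242, 0.2339]
eef_rot: [0.125, 0.992, 0.0, 0.0]
ft_force: [1.2, 0.7, 0.8]
width: 0.0871
grip_force: 0.0
time: 2.43
ee_pos: [0.6471, 0.2432, 0.2335]
eef_rot: [0.126, 0.992, -0.0, 0.0]
ft_force: [0.4, 0.3, 0.3]
width: 0.0871
grip_force: 0.0
time: 2.68
ee_pos: [0.6448, 0.2461, 0.2332]
eef_rot: [0.125, 0.992, 0.0, -0.0]
ft_force: [-0.7, 0.3, 0.3]
width: 0.0873
grip_force: 0.0
[-0.0187 -0.0077  0.0002]
[[371.64829954   0.         319.74096816]
 [  0.         371.64829954 240.82254227]
 [  0.           0.           1.        ]] [0.58158137 0.26208135 0.38408871] [[ 2.48738102e-01  9.40034084e-01  2.33377972e-01]
 [ 9.68570624e-01 -2.41272716e-01 -6.04848959e-02]
 [-5.50126566e-04  2.41087946e-01 -9.70503117e-01]]
```

View pics/w1.png

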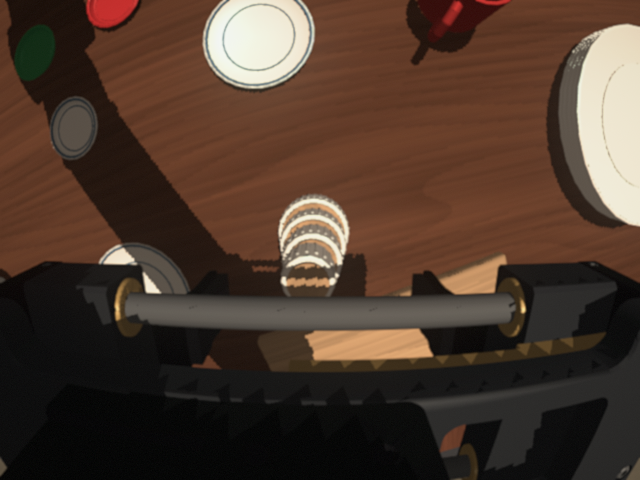

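The wrist view shows the stack at columns 280-350, partly hidden behind the gripper's crossbar. I'll overlay the predicted rims in all three cameras.

```bash
cat >>h.py <<'E'
def fish(c,X):
    v=R.from_quat(c['attitude']).inv().apply(np.array(X)-c['xyz']);t=np.arctan2(np.hypot(v[0],v[1]),v[2]);ph=np.arctan2(v[1],v[0]);K=c['camera_matrix']
    return np.array([K[0,2]+K[0,0]*t*np.cos(ph),K[1,2]+K[1,1]*t*np.sin(ph)])
def overlay(n,circs,box,s):
    c=r.camera(n);u,v,w=box;I=cv2.resize(c['img'][v-w:v+w,u-w:u+w,::-1],None,fx=s,fy=s,interpolation=cv2.INTER_CUBIC).copy()
    f=fish if n=='wrist' else proj
    for x,y,z,rad in circs:
        P=[f(c,[x+rad*np.cos(a),y+rad*np.sin(a),z]) for a in np.linspace(0,2*np.pi,90)]
        cv2.polylines(I,[((np.array(P)-[u-w,v-w]+.5)*s-.5).round().astype(int)],True,(255,0,255),1)
    return I
E
python3 - <<'E'
from h import *
C=[(.661,.234,.156,.018),(.661,.234,.116,.023),(.661,.234,.076,.0285),(.661,.234,.036,.034)]
cv2.imwrite('pics/ov1.png',np.hstack([overlay('top',C,(230,172,26),5),overlay('scene',C,(363,322,40),3.25),overlay('wrist',C,(312,245,50),2.6)]))
E
```

```text
(no output)
```

View pics/ov1.png

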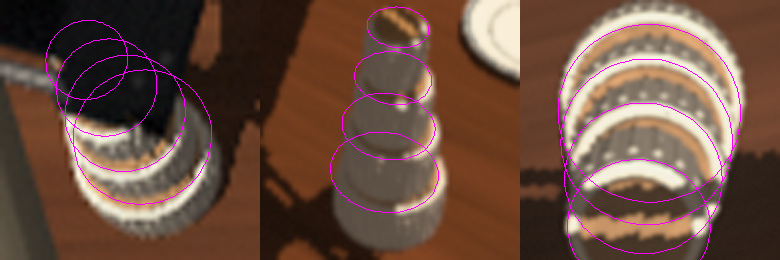

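The tiny pot fits (0.661, 0.234). The lower pots lie up to about 6 mm nearer the robot, so I'll re-measure each after the one above is gone. Now grasping the tiny pot.

```bash
python3 -m pendant '[[-0.0187,-0.0077,0,0],[0,0,0.02,0],[0,0,0.025,0],[0,0,0.025,0],[0,0,0.015,0],[0,0,0.006,0],[0,0,0,0],[0,0,0,0]]' 1 ; python3 -c "
from h import *
print(go(.661,.234,.142))"
```

```text
time: 3.55
ee_pos: [0.6615, 0.2341, 0.1436]
eef_rot: [0.125, 0.992, 0.0, 0.0]
ft_force: [-0.1, 0.2, 1.0]
width: 0.0869
grip_force: 0.0
[ 0.0005 -0.0002  0.0016]
```

```bash
python3 -m pendant '[[0,0,0.0015,0],[0,0,0,0],[0,0,0,0],[0,0,0,0],[0,0,0,0],[0,0,0,0],[0,0,0,0],[0,0,0,0]]' 0 15; python3 -m pendant '[[0,0,0,0],[0,0,0,0],[0,0,-0.005,0],[0,0,-0.015,0],[0,0,-0.02,0],[0,0,-0.02,0],[0,0,0,0],[0,0,0,0]]';python3 -c "
from h import *
print(go(.468,-.007,.2))"
```

```text
time: 4.22
ee_pos: [0.6613, 0.2335, 0.1411]
eef_rot: [0.125, 0.992, 0.0, 0.0]
ft_force: [-0.3, -0.8, 0.1]
width: 0.0419
grip_force: 0.0
time: 4.88
ee_pos: [0.6619, 0.2336, 0.2024]
eef_rot: [0.125, 0.992, 0.001, 0.001]
ft_force: [-0.3, -0.7, -1.1]
width: 0.0354
grip_force: 15.0
[ 0.1281 -0.2813  0.0017]
```

```bash
python3 -m pendant '[[0.008,-0.018,0,0],[0.015,-0.033,0,0],[0.015,-0.033,0,0],[0.015,-0.033,0,0],[0.015,-0.033,0,0],[0.015,-0.033,0,0],[0.015,-0.033,0,0],[0.015,-0.033,0,0]]'; python3 -m pendant '[[0.010,-0.022,0,0],[0.005,-0.010,0,0],[0,0,0,0],[0,0,0,0],[0,0,0,0]]';python3 - <<'E'
from h import *
print(go(.468,-.007,.026))
C=[(.468,-.007,.010,.038),(.468,-.007,.005,.027)]
cv2.imwrite('pics/ov2.png',np.hstack([overlay('top',C,(331,250,26),5),overlay('scene',C,(330,245,40),3.25),overlay('wrist',C+[(.468,-.007,.180,.018)],(312,250,90),260/180)]))
E
```

```text
time: 5.55
ee_pos: [0.4881, 0.0191, 0.1998]
eef_rot: [0.125, 0.992, -0.0, -0.001]
ft_force: [0.7, -0.7, 0.2]
width: 0.0358
grip_force: 15.0
time: 5.97
ee_pos: [0.4681, -0.0057, 0.2007]
eef_rot: [0.124, 0.992, 0.0, -0.0]
ft_force: [-0.5, 0.3, -0.8]
width: 0.0357
grip_force: 15.0
[-0.0003 -0.0013  0.1747]
```

View pics/ov2.png

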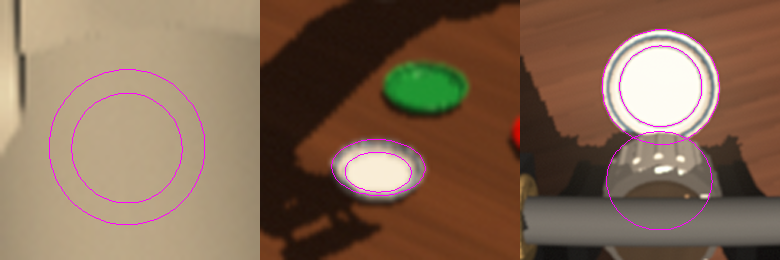

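The saucer matches the overlay within about 1 mm and the pot is held upright, so I lower it.

```bash
python3 -m pendant '[[0,-0.001,0.02,0],[0,0,0.035,0],[0,0,0.035,0],[0,0,0.035,0],[0,0,0.02,0],[0,0,0.015,0],[0,0,0,0],[0,0,0,0]]'; python3 -m pendant '[[0,0,0.005,0],[0,0,0.004,0],[0,0,0.003,0],[0,0,0.001,0],[0,0,0,0],[0,0,0,0]]';python3 -c "
from h import *
print(go(.468,-.007,.026))"
```

```text
time: 6.78
ee_pos: [0.4672, -0.0076, 0.0407]
eef_rot: [0.125, 0.992, -0.0, -0.001]
ft_force: [0.3, -0.5, 0.5]
width: 0.0352
grip_force: 15.0
time: 7.28
ee_pos: [0.4675, -0.0079, 0.0283]
eef_rot: [0.125, 0.992, 0.0, 0.0]
ft_force: [0.0, 0.4, -0.1]
width: 0.0351
grip_force: 15.0
[-0.0003  0.001   0.0023]
```

```bash
python3 -m pendant '[[0,0,0.001,0],[0,0,0.001,0],[0,0,0.0005,0],[0,0,0,0],[0,0,0,0]]'; python3 -m pendant '[[0,0,0,0],[0,0,0,0],[0,0,0,0],[0,0,0,0],[0,0,0,0],[0,0,0,0]]' 1; python3 -m pendant '[[0,0,-0.01,0],[0,0,-0.02,0],[0,0,-0.035,0],[0,0,-0.035,0],[0,0,-0.035,0],[0,0,-0.03,0],[0,0,-0.01,0],[0,0,0,0]]' ;python3 -c "
from h import *
print(go(.58,.254,.2))"
```

```text
time: 7.7
ee_pos: [0.4675, -0.0079, 0.0258]
eef_rot: [0.125, 0.992, 0.0, 0.0]
ft_force: [-1.7, -0.0, 4.8]
width: 0.0356
grip_force: 15.0
time: 8.2
ee_pos: [0.4673, -0.0079, 0.0255]
eef_rot: [0.125, 0.992, 0.0, -0.0]
ft_force: [-0.0, -0.0, 0.3]
width: 0.0673
grip_force: 0.0
time: 8.87
ee_pos: [0.4688, -0.0079, 0.204]
eef_rot: [0.125, 0.992, 0.001, 0.003]
ft_force: [0.2, 0.4, -0.9]
width: 0.0875
grip_force: 0.0
[-0.0426  0.2813  0.0049]
```

```bash
python3 -c "
from h import *
print(go(.70,.222,.2))
c=r.camera('top');s=c['img'][225:285,300:362];cv2.imwrite('pics/t2.png',cv2.resize(s[:,:,::-1],None,fx=5,fy=5))"
```

```text
[-0.1668  0.2801  0.0056]
```

```bash
python3 -m pendant '[[-0.01,0.017,0.0,0],[-0.018,0.03,0.003,0],[-0.018,0.03,0.002,0],[-0.018,0.03,0,0],[-0.018,0.03,0,0],[-0.018,0.03,0,0],[-0.018,0.03,0,0],[-0.018,0.03,0,0]]'; python3 -m pendant '[[-0.018,0.03,0,0],[-0.010,0.017,0,0],[-0.004,0.007,0,0],[0,0,0,0],[0,0,0,0],[0,0,0,0]]'
cat >>h.py <<'E'
def rim(z,rad,guess,T=130):
    """pot centre from the white rim ring in the wrist view: template fit of circle at height z"""
    c=r.camera('wrist');g=cv2.GaussianBlur(c['img'].min(2).astype(np.float32),(3,3),0)
    def fn(x,y,q):
        P=np.array([fish(c,[x+q*np.cos(a),y+q*np.sin(a),z]) for a in np.linspace(0,2*np.pi,60)],np.float32)
        return cv2.remap(g,P[:,0].copy(),P[:,1].copy(),cv2.INTER_LINEAR).mean()
    best=max((fn(x,y,rad-.002)-.5*fn(x,y,rad+.002),x,y) for x in guess[0]+np.arange(-12,13)*1e-3 for y in guess[1]+np.arange(-12,13)*1e-3)
    return best
E
python3 - <<'E'
from h import *
s=r.read_state();print(s['ee_pos'])
b=rim(.116,.023,(.658,.233));print(b)
c=r.camera('wrist');p=fish(c,[.658,.233,.1]).astype(int);print(p)
C=[(b[1],b[2],.116,.023)]
cv2.imwrite('pics/ov3.png',np.hstack([overlay('wrist',C,(int(p[0]),int(p[1]),50),3),cv2.resize(cv2.imread('pics/t2.png'),(300,300))]))
E
```

```text
time: 9.58
ee_pos: [0.6556, 0.1793, 0.1932]
eef_rot: [0.125, 0.992, -0.001, -0.001]
ft_force: [0.3, 0.1, 0.1]
width: 0.087
grip_force: 0.0
time: 10.08
ee_pos: [0.6993, 0.2213, 0.1946]
eef_rot: [0.126, 0.992, -0.001, -0.001]
ft_force: [0.0, -0.3, -0.1]
width: 0.0869
grip_force: 0.0
[0.69926604 0.22133694 0.19462244]
(np.float32(185.7143), np.float64(0.661), np.float64(0.23500000000000001))
[321 183]
```

View pics/ov3.png

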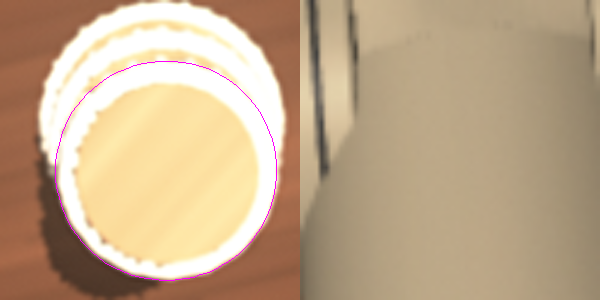

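The small pot's rim fit matches the picture: centre (0.661, 0.235).

```bash
python3 -c "
from h import *
print(go(.661,.235,.102))"
```

```text
[0.0407 0.0033 0.0938]
```

```bash
python3 -m pendant '[[0.02,0.0015,0,0],[0.02,0.0017,0,0],[0,0,0.02,0],[0,0,0.03,0],[0,0,0.025,0],[0,0,0.014,0],[0,0,0.003,0],[0,0,0,0]]' 1 ; python3 -m pendant '[[0,0,0.001,0],[0,0,0,0],[0,0,0,0],[0,0,0,0],[0,0,0,0],[0,0,0,0],[0,0,0,0],[0,0,0,0]]' 0 15; python3 -m pendant '[[0,0,0,0],[0,0,0,0]]'; python3 -m pendant '[[0,0,-0.005,0],[0,0,-0.015,0],[0,0,-0.02,0],[0,0,-0.02,0],[0,0,-0.02,0],[0,0,-0.02,0],[0,0,0,0],[0,0,0,0]]'; python3 -c "
from h import *
print(go(.4385,-.2405,.2))"
```

```text
time: 10.9
ee_pos: [0.6616, 0.2353, 0.1033]
eef_rot: [0.125, 0.992, -0.0, -0.0]
ft_force: [0.0, 0.3, 0.4]
width: 0.0872
grip_force: 0.0
time: 11.57
ee_pos: [0.6619, 0.2356, 0.1027]
eef_rot: [0.125, 0.992, 0.0, -0.0]
ft_force: [0.2, 0.2, 0.4]
width: 0.0457
grip_force: 15.0
time: 11.73
ee_pos: [0.6619, 0.2356, 0.1027]
eef_rot: [0.125, 0.992, 0.0, 0.0]
ft_force: [-0.3, -0.1, 0.6]
width: 0.0457
grip_force: 15.0
time: 12.4
ee_pos: [0.6623, 0.2358, 0.2035]
eef_rot: [0.125, 0.992, 0.001, 0.001]
ft_force: [-0.1, 0.3, -1.7]
width: 0.0459
grip_force: 15.0
[ 0.0986 -0.5169  0.0027]
```

```bash
python3 -m pendant '[[0.003,-0.0165,0,0],[0.0062,-0.0325,0,0],[0.0062,-0.0325,0,0],[0.0062,-0.0325,0,0],[0.0062,-0.0325,0,0],[0.0062,-0.0325,0,0],[0.0062,-0.0325,0,0],[0.0062,-0.0325,0,0]]'; python3 -m pendant '[[0.0062,-0.0325,0,0],[0.0062,-0.0325,0,0],[0.0062,-0.0325,0,0],[0.0062,-0.0325,0,0],[0.0062,-0.0325,0,0],[0.0062,-0.0325,0,0],[0.0062,-0.0325,0,0],[0.0062,-0.0325,0,0]]'; python3 -m pendant '[[0.002,-0.012,0,0],[0,0,0,0],[0,0,0,0],[0,0,0,0]]';python3 - <<'E'
from h import *
print(go(.4385,-.2405,.0277))
cs=r.camera('scene');p=proj(cs,[.4385,-.2405,.01]).astype(int);q=proj(cs,[.468,-.007,.03]).astype(int)
C=[(.4385,-.2405,.010,.048),(.4385,-.2405,.005,.032)]
D=[(.468,-.007,.010,.038),(.468,-.007,.041,.018)]
cv2.imwrite('pics/ov4.png',np.hstack([overlay('scene',C,(int(p[0]),int(p[1]),40),3.25),overlay('wrist',C,(312,250,90),260/180),overlay('scene',D,(int(q[0]),int(q[1]),40),3.25)]))
E
```

```text
time: 13.07
ee_pos: [0.5546, 0.0095, 0.201]
eef_rot: [0.125, 0.992, -0.0, -0.001]
ft_force: [0.2, -0.6, -1.9]
width: 0.0458
grip_force: 15.0
time: 13.73
ee_pos: [0.4421, -0.2297, 0.2013]
eef_rot: [0.125, 0.992, 0.0, -0.001]
ft_force: [0.7, -0.3, -1.4]
width: 0.0456
grip_force: 15.0
time: 14.07
ee_pos: [0.4391, -0.2386, 0.2017]
eef_rot: [0.124, 0.992, 0.0, -0.001]
ft_force: [-0.3, -0.3, -0.8]
width: 0.0457
grip_force: 15.0
[-1.00e-04 -2.10e-03  1.74e-01]
```

View pics/ov4.png

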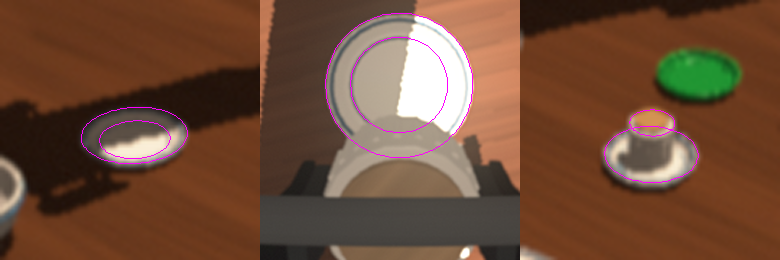

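The tiny pot stands centred on its saucer and the small saucer matches the overlay. I lower the small pot.

```bash
python3 -m pendant '[[0,-0.002,0.02,0],[0,0,0.035,0],[0,0,0.035,0],[0,0,0.035,0],[0,0,0.02,0],[0,0,0.013,0],[0,0,0,0],[0,0,0,0]]'; python3 -m pendant '[[0,0,0.004,0],[0,0,0.003,0],[0,0,0.003,0],[0,0,0.002,0],[0,0,0.001,0],[0,0,0,0],[0,0,0,0]]';python3 -c "
from h import *
print(go(.4385,-.2405,.0277))"
```

```text
time: 14.93
ee_pos: [0.4383, -0.2414, 0.0443]
eef_rot: [0.125, 0.992, 0.0, -0.001]
ft_force: [0.1, -0.8, -1.7]
width: 0.0456
grip_force: 15.0
time: 15.52
ee_pos: [0.4384, -0.2419, 0.0316]
eef_rot: [0.125, 0.992, 0.0, 0.0]
ft_force: [-0.7, 0.3, -1.8]
width: 0.0456
grip_force: 15.0
[0.0002 0.0014 0.0039]
```

```bash
python3 -m pendant '[[0,0,0.0015,0],[0,0,0.001,0],[0,0,0.001,0],[0,0,0.0005,0],[0,0,0,0],[0,0,0,0]]'; python3 -m pendant '[[0,0,0.0005,0],[0,0,0,0],[0,0,0,0]]'
```

```text
time: 16.02
ee_pos: [0.4384, -0.2418, 0.0275]
eef_rot: [0.125, 0.992, 0.0, -0.0]
ft_force: [-0.1, 1.5, 0.6]
width: 0.0455
grip_force: 15.0
time: 16.27
ee_pos: [0.4384, -0.2418, 0.0275]
eef_rot: [0.125, 0.992, 0.0, -0.0]
ft_force: [-3.4, 2.0, 9.4]
width: 0.0454
grip_force: 15.0
```

```bash
python3 -m pendant '[[0,0,0,0],[0,0,0,0],[0,0,0,0],[0,0,0,0],[0,0,0,0],[0,0,0,0]]' 1; python3 -m pendant '[[0,0,-0.01,0],[0,0,-0.02,0],[0,0,-0.035,0],[0,0,-0.035,0],[0,0,-0.035,0],[0,0,-0.03,0],[0,0,-0.005,0],[0,0,0,0]]' ;python3 -c "
from h import *
print(go(.70,.222,.2))"
```

```text
time: 16.77
ee_pos: [0.4384, -0.2418, 0.0269]
eef_rot: [0.125, 0.992, 0.0, -0.0]
ft_force: [-0.4, 0.8, 0.2]
width: 0.0778
grip_force: 0.0
time: 17.43
ee_pos: [0.4395, -0.2424, 0.1997]
eef_rot: [0.125, 0.992, -0.0, 0.002]
ft_force: [0.4, 0.7, -1.0]
width: 0.087
grip_force: 0.0
[-0.137   0.5146  0.0006]
```

```bash
python3 -m pendant '[[-0.004,0.015,0,0],[-0.0085,0.032,0,0],[-0.0085,0.032,0,0],[-0.0085,0.032,0,0],[-0.0085,0.032,0,0],[-0.0085,0.032,0,0],[-0.0085,0.032,0,0],[-0.0085,0.032,0,0]]'; python3 -m pendant '[[-0.0085,0.032,0,0],[-0.0085,0.032,0,0],[-0.0085,0.032,0,0],[-0.0085,0.032,0,0],[-0.0085,0.032,0,0],[-0.0085,0.032,0,0],[-0.0085,0.032,0,0],[-0.0085,0.032,0,0]]'; python3 -m pendant '[[-0.004,0.02,0,0],[0,0,0,0],[0,0,0,0],[0,0,0,0]]'
python3 - <<'E'
from h import *
b=rim(.076,.0285,(.658,.233));print(b,r.read_state()['ee_pos'])
c=r.camera('wrist');p=fish(c,[.658,.233,.07]).astype(int)
cs=r.camera('scene');q=proj(cs,[.4385,-.2405,.03]).astype(int)
D=[(.4385,-.2405,.010,.048),(.4385,-.2405,.041,.023)]
cv2.imwrite('pics/ov5.png',np.hstack([overlay('wrist',[(b[1],b[2],.076,.0285)],(int(p[0]),int(p[1]),50),3),overlay('scene',D,(int(q[0]),int(q[1]),40),3.75)]))
print(go(b[1],b[2],.062))
E
```

```text
time: 18.1
ee_pos: [0.559, -0.0246, 0.1956]
eef_rot: [0.125, 0.992, -0.0, -0.001]
ft_force: [0.6, -0.1, 0.4]
width: 0.0867
grip_force: 0.0
time: 18.77
ee_pos: [0.6886, 0.2062, 0.1951]
eef_rot: [0.125, 0.992, -0.001, -0.001]
ft_force: [0.9, -0.4, 1.1]
width: 0.087
grip_force: 0.0
time: 19.1
ee_pos: [0.6971, 0.2221, 0.1957]
eef_rot: [0.126, 0.992, -0.001, -0.001]
ft_force: [-0.6, -0.6, 0.7]
width: 0.0874
grip_force: 0.0
(np.float32(185.08664), np.float64(0.659), np.float64(0.23500000000000001)) [0.69720251 0.22169904 0.19626661]
[0.0404 0.0026 0.1354]
```

View pics/ov5.png

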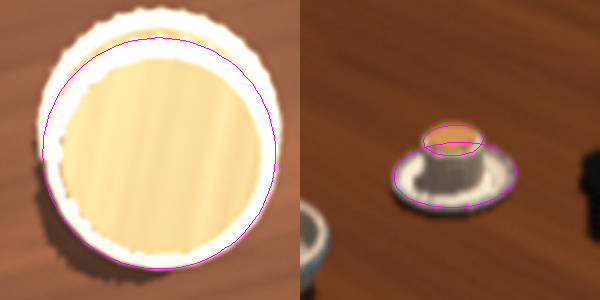

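The small pot is centred on its saucer and the medium rim fits (0.659, 0.235). Grasping the medium pot.

```bash
python3 -m pendant '[[0.02,0.0013,0,0],[0.02,0.0013,0,0],[0,0,0.025,0],[0,0,0.035,0],[0,0,0.035,0],[0,0,0.025,0],[0,0,0.012,0],[0,0,0.003,0]]' 1 ; python3 -m pendant '[[0,0,0,0],[0,0,0,0],[0,0,0,0]]'; python3 -m pendant '[[0,0,0,0],[0,0,0,0],[0,0,0,0],[0,0,0,0],[0,0,0,0],[0,0,0,0],[0,0,0,0],[0,0,0,0]]' 0 18;  python3 -m pendant '[[0,0,-0.005,0],[0,0,-0.015,0],[0,0,-0.02,0],[0,0,-0.025,0],[0,0,-0.03,0],[0,0,-0.02,0],[0,0,0,0],[0,0,0,0]]'; python3 -c "
from h import *
print(go(.446,.230,.18))"
```

```text
time: 20.02
ee_pos: [0.658, 0.2351, 0.0597]
eef_rot: [0.125, 0.992, -0.001, -0.002]
ft_force: [-0.6, 0.4, 0.9]
width: 0.0871
grip_force: 0.0
time: 20.27
ee_pos: [0.6606, 0.2362, 0.0644]
eef_rot: [0.125, 0.992, 0.001, 0.001]
ft_force: [0.5, -0.2, 0.7]
width: 0.0868
grip_force: 0.0
time: 20.93
ee_pos: [0.6594, 0.2359, 0.0621]
eef_rot: [0.125, 0.992, 0.0, -0.0]
ft_force: [-0.3, -0.4, 1.1]
width: 0.0568
grip_force: 18.0
time: 21.6
ee_pos: [0.6599, 0.236, 0.1784]
eef_rot: [0.125, 0.992, 0.001, 0.001]
ft_force: [-0.7, -0.3, -1.5]
width: 0.0568
grip_force: 18.0
[ 0.2057 -0.0589 -0.0021]
```

```bash
python3 -m pendant '[[0.017,-0.005,0,0],[0.032,-0.009,0,0],[0.035,-0.010,0,0],[0.035,-0.010,0,0],[0.035,-0.010,0,0],[0.030,-0.009,0,0],[0.017,-0.005,0,0],[0.005,-0.001,0,0]]'; python3 -m pendant '[[0,0,0,0],[0,0,0,0],[0,0,0,0]]';python3 - <<'E'
from h import *
print(go(.446,.230,.0271))
C=[(.446,.230,.010,.058),(.446,.230,.005,.0375)]
p=proj(r.camera('scene'),[.446,.23,.01]).astype(int)
cv2.imwrite('pics/ov6.png',np.hstack([overlay('scene',C,(int(p[0]),int(p[1]),40),3.25),overlay('wrist',C,(312,230,100),1.3)]))
E
```

```text
time: 22.27
ee_pos: [0.4417, 0.2297, 0.1758]
eef_rot: [0.124, 0.992, -0.001, -0.001]
ft_force: [0.0, 0.5, -1.7]
width: 0.0563
grip_force: 18.0
time: 22.52
ee_pos: [0.4461, 0.2295, 0.1766]
eef_rot: [0.126, 0.992, -0.0, 0.0]
ft_force: [0.2, -0.7, -1.9]
width: 0.0565
grip_force: 18.0
[0.0002 0.0005 0.1495]
```

View pics/ov6.png

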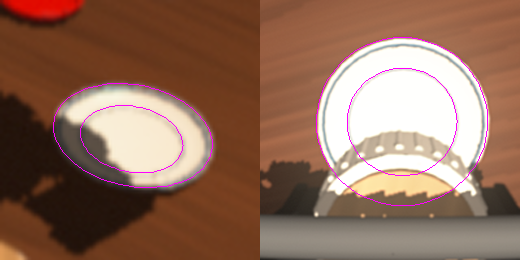

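The medium saucer agrees within about 2 mm in both views, so I lower the pot.

```bash
python3 -m pendant '[[0,0,0.02,0],[0,0,0.03,0],[0,0,0.03,0],[0,0,0.03,0],[0,0,0.015,0],[0,0,0.008,0],[0,0,0,0],[0,0,0,0]]'; python3 -m pendant '[[0,0,0.004,0],[0,0,0.003,0],[0,0,0.003,0],[0,0,0.0015,0],[0,0,0.001,0],[0,0,0,0],[0,0,0,0],[0,0,0,0]]'; python3 -m pendant '[[0,0,0.001,0],[0,0,0.001,0],[0,0,0,0],[0,0,0,0]]'
```

```text
time: 23.33
ee_pos: [0.4457, 0.2299, 0.0445]
eef_rot: [0.125, 0.992, 0.0, 0.0]
ft_force: [0.6, -0.1, -0.5]
width: 0.0569
grip_force: 18.0
time: 24.0
ee_pos: [0.4452, 0.2299, 0.0317]
eef_rot: [0.125, 0.992, 0.0, 0.0]
ft_force: [-0.4, 0.4, -1.0]
width: 0.0567
grip_force: 18.0
time: 24.33
ee_pos: [0.4451, 0.2298, 0.0295]
eef_rot: [0.125, 0.992, -0.0, -0.0]
ft_force: [-0.0, 0.9, -0.7]
width: 0.0565
grip_force: 18.0
```

```bash
python3 -m pendant '[[0,0,0.001,0],[0,0,0.001,0],[0,0,0.0005,0],[0,0,0,0],[0,0,0,0]]'; python3 -m pendant '[[0,0,0.0003,0],[0,0,0,0],[0,0,0,0]]'
```

```text
time: 24.75
ee_pos: [0.4452, 0.2298, 0.027]
eef_rot: [0.125, 0.992, 0.0, -0.0]
ft_force: [0.5, -0.2, -1.5]
width: 0.0567
grip_force: 18.0
time: 25.0
ee_pos: [0.4452, 0.2299, 0.0269]
eef_rot: [0.125, 0.992, 0.0, -0.0]
ft_force: [-2.4, -1.3, 3.9]
width: 0.0566
grip_force: 18.0
```

```bash
python3 -m pendant '[[0,0,0,0],[0,0,0,0],[0,0,0,0],[0,0,0,0],[0,0,0,0],[0,0,0,0],[0,0,0,0]]' 1; python3 -m pendant '[[0,0,-0.01,0],[0,0,-0.02,0],[0,0,-0.035,0],[0,0,-0.035,0],[0,0,-0.035,0],[0,0,-0.02,0],[0,0,0,0],[0,0,0,0]]' ;python3 -c "
from h import *
print(go(.70,.222,.18))"
```

```text
time: 25.58
ee_pos: [0.4451, 0.2298, 0.0267]
eef_rot: [0.125, 0.992, 0.0, -0.0]
ft_force: [0.2, -0.1, -0.6]
width: 0.0859
grip_force: 0.0
time: 26.25
ee_pos: [0.4457, 0.2302, 0.1834]
eef_rot: [0.125, 0.992, 0.001, 0.001]
ft_force: [0.6, 0.3, 0.3]
width: 0.0871
grip_force: 0.0
[-0.2483  0.0552  0.004 ]
```

```bash
python3 -m pendant '[[-0.017,0.004,0,0],[-0.033,0.007,0,0],[-0.036,0.008,0,0],[-0.036,0.008,0,0],[-0.036,0.008,0,0],[-0.036,0.008,0,0],[-0.033,0.007,0,0],[-0.018,0.004,0,0]]'; python3 -m pendant '[[-0.003,0.001,0,0],[0,0,0,0],[0,0,0,0],[0,0,0,0]]'
python3 - <<'E'
from h import *
b=rim(.036,.034,(.656,.233));print(b,r.read_state()['ee_pos'])
c=r.camera('wrist');p=fish(c,[.658,.233,.036]).astype(int)
cs=r.camera('scene');q=proj(cs,[.446,.230,.03]).astype(int)
D=[(.446,.230,.010,.058),(.446,.230,.041,.0285)]
cv2.imwrite('pics/ov7.png',np.hstack([overlay('wrist',[(b[1],b[2],.036,.034)],(int(p[0]),int(p[1]),50),3),overlay('scene',D,(int(q[0]),int(q[1]),40),3.75)]))
print(go(b[1],b[2],.023))
E
```

```text
time: 26.92
ee_pos: [0.6979, 0.2198, 0.1791]
eef_rot: [0.126, 0.992, -0.001, -0.001]
ft_force: [-0.4, 0.5, 0.3]
width: 0.0872
grip_force: 0.0
time: 27.25
ee_pos: [0.698, 0.222, 0.1815]
eef_rot: [0.125, 0.992, 0.0, -0.001]
ft_force: [0.1, 0.7, 0.0]
width: 0.0868
grip_force: 0.0
(np.float32(217.40356), np.float64(0.656), np.float64(0.23600000000000002)) [0.6980755  0.22209813 0.1818901 ]
[0.0448 0.003  0.1592]
```

View pics/ov7.png

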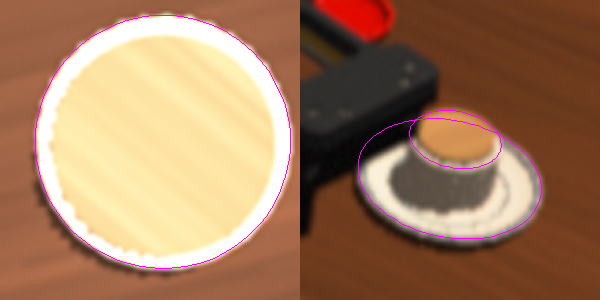

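The medium pot is centred and the large rim fits (0.656, 0.236). Grasping the large pot.

```bash
python3 -m pendant '[[0.022,0.0015,0,0],[0.022,0.0015,0,0],[0,0,0.02,0],[0,0,0.03,0],[0,0,0.03,0],[0,0,0.03,0],[0,0,0.02,0],[0,0,0.01,0]]' 1 ; python3 -m pendant '[[0,0,0.008,0],[0,0,0.006,0],[0,0,0.003,0],[0,0,0,0],[0,0,0,0],[0,0,0,0]]'; python3 -c "
from h import *
print(go(.656,.236,.023))"
```

```text
time: 28.17
ee_pos: [0.6553, 0.235, 0.0386]
eef_rot: [0.125, 0.992, -0.001, -0.002]
ft_force: [0.2, 0.8, -0.2]
width: 0.0873
grip_force: 0.0
time: 28.67
ee_pos: [0.6578, 0.2356, 0.0259]
eef_rot: [0.125, 0.992, 0.0, 0.001]
ft_force: [0.5, -0.0, 0.2]
width: 0.0867
grip_force: 0.0
[ 0.0018 -0.0001  0.0029]
```

```bash
python3 -m pendant '[[0.001,0,0.002,0],[0,0,0,0],[0,0,0,0],[0,0,0,0],[0,0,0,0],[0,0,0,0],[0,0,0,0],[0,0,0,0]]' 0 20;  python3 -m pendant '[[0,0,-0.005,0],[0,0,-0.015,0],[0,0,-0.025,0],[0,0,-0.03,0],[0,0,-0.03,0],[0,0,-0.025,0],[0,0,0,0],[0,0,0,0]]'; python3 -c "
from h import *
print(go(.6847,.0153,.15))"
```

```text
time: 29.33
ee_pos: [0.6562, 0.2358, 0.0228]
eef_rot: [0.125, 0.992, 0.0, 0.0]
ft_force: [-1.3, 0.1, 1.3]
width: 0.0675
grip_force: 20.0
time: 30.0
ee_pos: [0.6572, 0.2358, 0.1556]
eef_rot: [0.125, 0.992, 0.001, 0.002]
ft_force: [0.5, 0.7, -2.8]
width: 0.0676
grip_force: 20.0
[-0.0814 -0.2067  0.0053]
```

```bash
python3 -m pendant '[[-0.006,-0.015,0,0],[-0.011,-0.028,0,0],[-0.013,-0.033,0,0],[-0.013,-0.033,0,0],[-0.013,-0.033,0,0],[-0.012,-0.031,0,0],[-0.008,-0.021,0,0],[-0.004,-0.010,0,0]]'; python3 -m pendant '[[-0.001,-0.002,0,0],[0,0,0,0],[0,0,0,0],[0,0,0,0]]';python3 - <<'E'
from h import *
print(go(.6847,.0153,.0278))
C=[(.6847,.0153,.010,.068),(.6847,.0153,.005,.043)]
p=proj(r.camera('scene'),[.6847,.0153,.01]).astype(int)
cv2.imwrite('pics/ov8.png',np.hstack([overlay('scene',C,(int(p[0]),int(p[1]),40),3.25),overlay('wrist',C,(312,210,110),260/220)]))
E
```

```text
time: 30.67
ee_pos: [0.6821, 0.012, 0.1515]
eef_rot: [0.128, 0.992, -0.001, -0.001]
ft_force: [0.1, -0.6, -2.2]
width: 0.0673
grip_force: 20.0
time: 31.0
ee_pos: [0.6833, 0.0186, 0.1523]
eef_rot: [0.124, 0.992, 0.001, -0.0]
ft_force: [-0.2, 0.1, -2.3]
width: 0.0677
grip_force: 20.0
[-0.0023 -0.003   0.1245]
```

View pics/ov8.png

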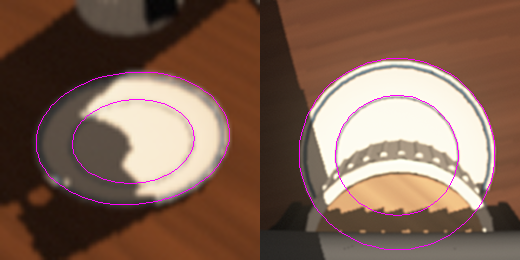

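The large saucer matches the overlay too, so I lower the pot.

```bash
python3 -m pendant '[[-0.002,-0.003,0.015,0],[0,0,0.03,0],[0,0,0.03,0],[0,0,0.02,0],[0,0,0.013,0],[0,0,0,0],[0,0,0,0],[0,0,0,0]]'; python3 -m pendant '[[0,0,0.003,0],[0,0,0.003,0],[0,0,0.003,0],[0,0,0.0015,0],[0,0,0.001,0],[0,0,0,0],[0,0,0,0],[0,0,0,0]]'; python3 -c "
from h import *
print(go(.6847,.0153,.0278))"
```

```text
time: 31.82
ee_pos: [0.6859, 0.0127, 0.0466]
eef_rot: [0.125, 0.992, 0.0, 0.001]
ft_force: [-1.3, -0.0, -1.5]
width: 0.0677
grip_force: 20.0
time: 32.48
ee_pos: [0.6848, 0.0126, 0.0333]
eef_rot: [0.125, 0.992, 0.0, 0.0]
ft_force: [1.3, -0.1, -1.7]
width: 0.0676
grip_force: 20.0
[0.0008 0.0026 0.0055]
```

```bash
python3 -m pendant '[[0,0.0025,0.001,0],[0,0,0.001,0],[0,0,0.001,0],[0,0,0.001,0],[0,0,0.0005,0],[0,0,0,0],[0,0,0,0]]'; python3 -m pendant '[[0,0,0.0005,0],[0,0,0.0005,0],[0,0,0,0],[0,0,0,0],[0,0,0,0]]'
```

```text
time: 33.07
ee_pos: [0.6853, 0.0149, 0.0287]
eef_rot: [0.125, 0.992, 0.0, -0.0]
ft_force: [-0.0, 0.3, -2.0]
width: 0.0674
grip_force: 20.0
time: 33.48
ee_pos: [0.6854, 0.015, 0.0279]
eef_rot: [0.125, 0.992, 0.0, 0.0]
ft_force: [0.3, 0.1, 0.1]
width: 0.0674
grip_force: 20.0
```

```bash
python3 -m pendant '[[0,0,0.0004,0],[0,0,0,0],[0,0,0,0]]'; python3 -m pendant '[[0,0,0,0],[0,0,0,0],[0,0,0,0],[0,0,0,0],[0,0,0,0],[0,0,0,0],[0,0,0,0]]' 1; python3 -m pendant '[[0,0,-0.005,0],[0,0,-0.02,0],[0,0,-0.035,0],[0,0,-0.035,0],[0,0,-0.035,0],[0,0,-0.035,0],[0,0,-0.02,0],[0,0,0,0]]'; python3 -m pendant '[[0,0.015,0,0],[0.005,0.03,0,0],[0.005,0.036,0,0],[0.005,0.036,0,0],[0.005,0.036,0,0],[0.005,0.036,0,0],[0.005,0.036,0,0],[0.005,0.036,0,0]]';python3 -m pendant '[[0.005,0.036,0,0],[0.005,0.036,0,0],[0.005,0.036,0,0],[0.005,0.036,0,0],[0.005,0.02,0,0],[0,0,0,0],[0,0,0,0],[0,0,0,0]]'
python3 - <<'E'
from h import *
S=dict(t=(.468,-.007,.038,.018),s=(.4385,-.2405,.048,.023),m=(.446,.230,.058,.0285),l=(.6847,.0153,.068,.034))
D=[q for x,y,a,b in S.values() for q in((x,y,.010,a),(x,y,.041,b))]
cv2.imwrite('pics/ov9.png',np.hstack([overlay('top',D,(330,220,130),1.5),overlay('scene',D,(330,270,130),1.5)]))
E
```

```text
time: 33.73
ee_pos: [0.6855, 0.015, 0.0279]
eef_rot: [0.125, 0.992, 0.0, 0.0]
ft_force: [-2.9, 0.0, 6.1]
width: 0.0671
grip_force: 20.0
time: 34.32
ee_pos: [0.6854, 0.015, 0.0273]
eef_rot: [0.125, 0.992, 0.0, 0.0]
ft_force: [-0.0, 0.3, 0.4]
width: 0.0866
grip_force: 0.0
time: 34.98
ee_pos: [0.6875, 0.0147, 0.2189]
eef_rot: [0.125, 0.992, 0.001, 0.004]
ft_force: [0.8, -0.7, 0.8]
width: 0.0871
grip_force: 0.0
time: 35.65
ee_pos: [0.7152, 0.2796, 0.2105]
eef_rot: [0.125, 0.992, -0.0, -0.001]
ft_force: [1.1, 0.1, -0.9]
width: 0.087
grip_force: 0.0
time: 36.32
ee_pos: [0.7324, 0.4413, 0.2107]
eef_rot: [0.125, 0.992, -0.001, -0.001]
ft_force: [0.4, -0.2, -0.0]
width: 0.0869
grip_force: 0.0
```

View pics/ov9.png

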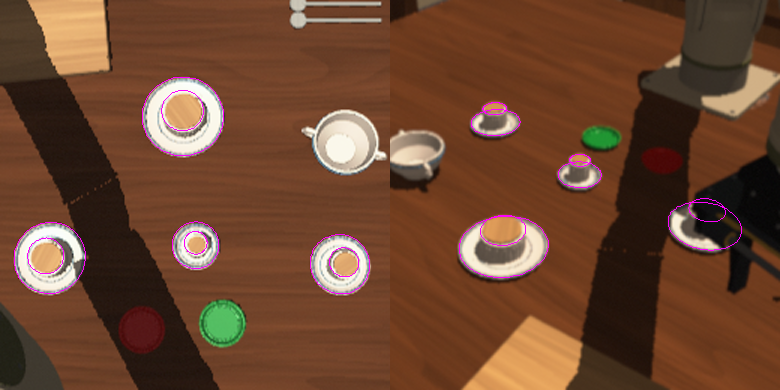

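All four pots stand upright and centred on their own saucers (top-view crop: large (183,115), tiny (196,245), medium (49,258), small (341,265)). The soup cup is undisturbed and the arm is clear, so I hand in.

```bash
python3 -c "
from bench import r
print(r.close_job())"
```

```text
the job is handed in; nothing more can be done
None
```

I handed the job in after about 36 s of robot time: all four pots stood upright and centred on the saucers of their own size in the last pictures, with the arm clear of everything; the hand-in returned no verdict.

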